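# Make up a doming kit and a soldering kit in their pocketed trays

### The job

Make up the two kits for the next jobs from the stock on the bench: in the square three-pocket tray the doming kit, which is the steel doming block, the punch and the tall white oil bottle, and in the smaller two-pocket tray the soldering kit, which is the stout brown flux bottle and the matchbox. Each thing goes down onto the floor of the pocket cut to its shape, the bottles kept upright all the way. The beeswax block and the eye loupe belong to neither kit: leave them where they are.

Things in the scene. Friction and masses are not known exactly. Their poses are not given: they have to be found in the camera images.
- doming_tray: Square wooden tray, 150x150x14 mm, does not move; origin: centre of its underside, z up. Pockets 6 mm deep (felt floors 8 mm above the bench). Pocket centres in tray axes: long pocket 28 (x) by 90 (y) mm at x -45, y 0: the punch, along y, either way round; square pocket 60x60 at x +30, y -36: the doming block, square to the tray; round pocket 44 mm wide at x +30, y +42: the oil bottle.
- solder_tray: Smaller oblong wooden tray, 92 (x) by 156 (y) by 14 mm, does not move; origin: centre of its underside, z up. Pockets 6 mm deep (felt floors 8 mm above the bench). Pocket centres in tray axes: oblong pocket 46 (x) by 64 (y) mm at x 0, y -38: the matchbox, long side along y; round pocket 52 mm wide at x 0, y +38: the flux bottle.
- doming_block: Dark grey steel doming cube (the one among the stock, not its twin at the far left end of the bench) with round cups in its faces, 50 x 50 x 50 mm, 0.4 to 0.65 kg, loose on the bench; origin at the centre of its underside, axes square to its sides. Grasp across two sides.
- punch_mid (a point): Middle of the round grey steel punch with a mushroomed head: 78 mm long, 18 mm thick at the head (its -y end), about 13 mm at the middle, 5 mm at the nose, 0.06 kg, lying loose on the bench. This point is on its axis, halfway along, about 7 mm above the bench; its y axis runs along the punch. It may roll a little if brushed.
- oil_bottle: The taller and slimmer bottle: white plastic with a red cap, 34 mm across, 99 mm high (straight body up to about 65 mm, cap from 85 mm), full and closed, under 0.1 kg; origin at the centre of its underside, z up.
- flux_bottle: The shorter and stouter bottle: brown glass with a black cap, 42 mm across, 83 mm high (straight body up to about 55 mm, cap from 71 mm), closed, under 0.15 kg; origin at the centre of its underside, z up.
- matchbox: Matchbox lying flat, 36 (x) x 52 (y) x 14 mm, 0.02 kg; origin at the centre of its underside. Closed and stiff.
- wax_block: Block of brown beeswax, 30 (x) x 62 (y) x 18 mm, loose; origin at the centre of its underside. Belongs to neither kit.
- loupe: Black eye loupe standing on its small end like a little cup, 37 mm across, 26 mm high, loose; origin at the centre of its underside. Belongs to neither kit.
Things that resemble listed ones, but are neither listed nor needed, are in the scene too. Leave any orange look-alike of the matchbox alone.

How it is judged:
At the end, for the whole second after the job is handed in: Each of the five things on its own pocket's floor (within 2.5 mm) and within 8 mm of the pocket's centre along each tray axis; block, bottles and matchbox upright within 0.1 rad, punch along its pocket within 0.25 rad; all released and at rest (x of doming_block in the frame of doming_tray between 0.022 and 0.038 m and y of doming_block in the frame of doming_tray between -0.044 and -0.028 m and z of doming_block in the frame of doming_tray between 0.005 and 0.0105 m and angle between each of doming_block, oil_bottle, flux_bottle, matchbox's own z axis and vertical below 0.1 rad and linear speed of each of doming_block, oil_bottle, flux_bottle, matchbox below 0.02 m/s and x of oil_bottle in the frame of doming_tray between 0.022 and 0.038 m and y of oil_bottle in the frame of doming_tray between 0.034 and 0.05 m and z of oil_bottle in the frame of doming_tray between 0.005 and 0.0105 m and x of flux_bottle in the frame of solder_tray between -0.008 and 0.008 m and y of flux_bottle in the frame of solder_tray between 0.03 and 0.046 m and z of flux_bottle in the frame of solder_tray between 0.005 and 0.0105 m and x of matchbox in the frame of solder_tray between -0.008 and 0.008 m and y of matchbox in the frame of solder_tray between -0.046 and -0.03 m and z of matchbox in the frame of solder_tray between 0.005 and 0.0105 m and x of punch_mid in the frame of doming_tray between -0.053 and -0.037 m and y of punch_mid in the frame of doming_tray between -0.008 and 0.008 m and z of punch_mid in the frame of doming_tray between 0.012 and 0.0175 m and angle between the y axis of punch_mid and the y axis of doming_tray, either way round below 0.25 rad); the robot touches nothing.
It fails at once if the beeswax block is shifted more than 15 mm (distance of wax_block from where it was at the start of the episode above 0.015 m).
It fails at once if the loupe is shifted more than 15 mm (distance of loupe from where it was at the start of the episode above 0.015 m).
It fails at once if the oil bottle is tipped over (angle between oil_bottle's own z axis and vertical above 0.6 rad).
It fails at once if the flux bottle is tipped over (angle between flux_bottle's own z axis and vertical above 0.6 rad).
It also fails if it takes over 120 s, if anything falls off the work surface, if the arm or the gripper's body presses on something with over 40 N, if the wrist force passes 120 N, or if a joint passes its speed limit or range.

### The arm

A 7-joint arm with a two-finger parallel gripper is mounted at the origin on a cart in front of the work surface, level with it; the furniture and walls round the work are solid. World frame = base frame: x ahead of the robot, y to its left, z up, the work surface at z = 0. Lengths are in m, angles in rad, forces in N, time in s.
With the tool pointing down it reaches from about 0.425 to 0.875 m from the base axis. Payload 4.7 kg.
Tool frame: the origin (TCP) lies midway between the tips of the shut fingers; the grasp point (between the pads) lies 19 mm behind it (arm.grasp_offset is the z of the grasp point in the tool frame, in m); z points along the fingers, y is the line along which they close (so a half turn about z gives the same grasp; the last joint's range is limited). The gripper opens to 85 mm and grips with 20 to 120 N. Pads are 22 mm wide; open, the fingers measure 114 mm over their backs; the gripper's body (76 mm by 85 mm) begins 54 mm behind the grasp point. The pads swing forward as they close: fully open they stand 13 mm farther back than shut.
Start: joints at [-1.172, 0.321, -0.07, 1.45, 0.023, 1.371, -0.057], TCP at [0.244, 0.602, 0.231] pointing down, gripper open.
Joint ranges: [-2.86, 2.86], [-0.3, 2.09], [-1.38, 1.24], [0.06, 2.45], [-1.56, 4.7], [0.09, 2.05], [-2.69, 2.69]. Speed limits (rad/s): [2.57, 2.57, 3.14, 3.14, 3.14, 3.14, 3.14].

### API

Orientations are given as a rotation vector (axis times angle).
In Python, from bench import arm gives the robot as it stands.
- The arm moves only by the tool carry_out, never from a script. Its argument "motion" is a list of rows, each a list of 7 numbers: the finger opening in m, from 0 to 0.0854, then the shift along the tool's x, y, z in m, then the turn, a rotation vector about the tool's x, y, z in rad. A call has 1 to 10 rows; each row shifts and turns the commanded pose from where the row before left it, along the tool's axes as they then stand; what a row does not reach is not made up. A row lasts 1/8 s, in which the tool goes at most 62.5 mm and 10.7 degrees, less where a joint would pass 70% of its speed; a pose out of reach is approached as far as the arm can. A call with a gripper value outside its range is refused whole. The fingers move at their own pace and stop on an object; "newtons" is the grip in N (left out, the last holds). Time passes only in rows, so rows that do not move let the fingers close. It gives the time, the measured TCP pose, the force, the opening and the grip force at its end, in the units of the state.
- arm.state(): the state, without advancing time (a new reading comes with each control period).
- arm.capture(name): name is "side" or "top"; returns the picture (384x512x3 uint8, red, green, blue); there is no depth.
- arm.camera_info(name): a dict with "mtx" (3x3 intrinsics, pixels), "distortion" ([k1, k2, p1, p2, k3] as OpenCV has them; the pictures are not rectified), "R" (3x3) and "t" (3): a world point X has camera coordinates R X + t. Camera axes: x right, y down, z forward; pixel columns grow to the right and rows downward; lengths in m; the calibration is good to about 2 mm. A picture is of the moment at which its call begins. camera_info takes no time and is no camera call.
- arm.finish_job(): hands the job in; it is judged then, once.
The state is a dict: "time": time; "joints": joint angles; "joint_velocities": joint speeds; "joint_torque": joint torques, N m; "tcp_pos": TCP position; "tool_rot": TCP orientation; "contact_force": force on the tool from outside, world axes, zero at the start; "moment": the same for the moment, N m; "gripper_width": finger opening in m; "finger_force": force on a finger pad.
Only numpy, scipy, OpenCV 4.12 (cv2) and the standard library are available. Lean on these libraries where they do the work, as an engineer would, in place of code of your own. Each camera call takes 0.05 s, during which the arm holds its last target. There are 200 camera calls.

## Working session

There is one attempt and no reset: what is moved stays moved. The work goes in short steps, Python scripts to look and compute and a tool call to move; the robot and the scene stay as the last step left them, time stands still between calls to the robot, and variables do not carry over. Pictures are saved under pics/ and viewed, at most 14 in all, crops included, and the job is handed in when it is done.

Besides the shell and the picture viewer there is one more tool, called by a JSON object that holds its "fn" and its "kwargs", one argument or row to a line. carry_out: Moves the arm, as the interface text tells. Its arguments: {"type":"object","properties":{"motion":{"type":"array"},"newtons":{"type":"number"}},"required":["motion"]}

```bash
ls; mkdir -p pics; python3 - <<'E'
from bench import arm
import cv2,numpy as np
for n in("top","side"):
    im=arm.capture(n); cv2.imwrite(f"pics/{n}0.png",im[:,:,::-1]); c=arm.camera_info(n); print(n,np.array(c["mtx"]).round(1).tolist(),c["distortion"],(-np.array(c["R"]).T@np.array(c["t"])).round(3))
s=arm.state();print(s["tool_rot"],s["tcp_pos"],arm.grasp_offset)
E
```

```text
pics
top [[364.4, 0.0, 251.7], [0.0, 364.4, 184.5], [0.0, 0.0, 1.0]] [-0.03565808  0.          0.          0.          0.        ] [ 0.396 -0.043  0.954]
side [[496.0, 0.0, 248.5], [0.0, 496.0, 192.0], [0.0, 0.0, 1.0]] [0.03880054 0.         0.         0.         0.        ] [ 0.092 -1.122  0.709]
[-6.00655494e-01 -3.08341999e+00  2.65655808e-03] [0.24389606 0.60198559 0.23035049] -0.0187
```

```bash
python3 - <<'E'
import cv2
for n in("top","side"):
    cv2.imwrite(f"pics/{n}0b.png",cv2.resize(cv2.imread(f"pics/{n}0.png"),(800,600),interpolation=cv2.INTER_CUBIC))
E
```

```text
(no output)
```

View pics/top0b.png

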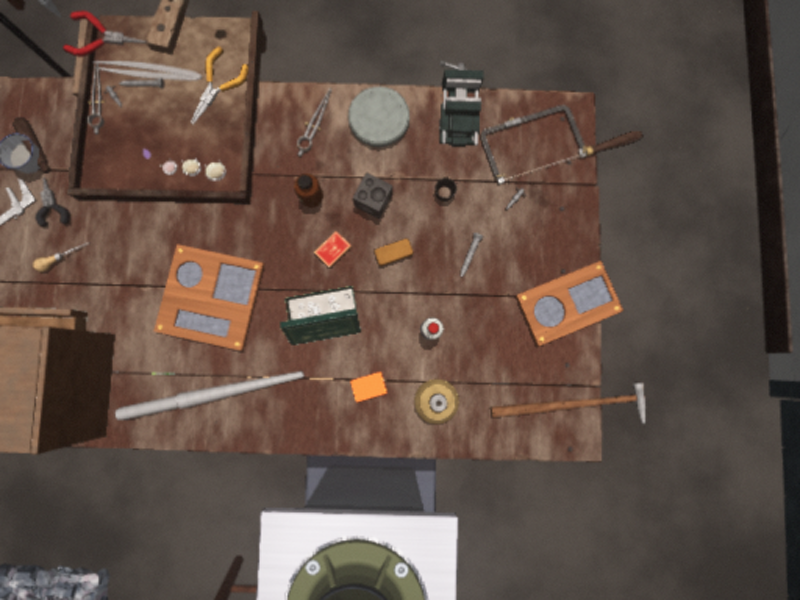

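View pics/side0b.png

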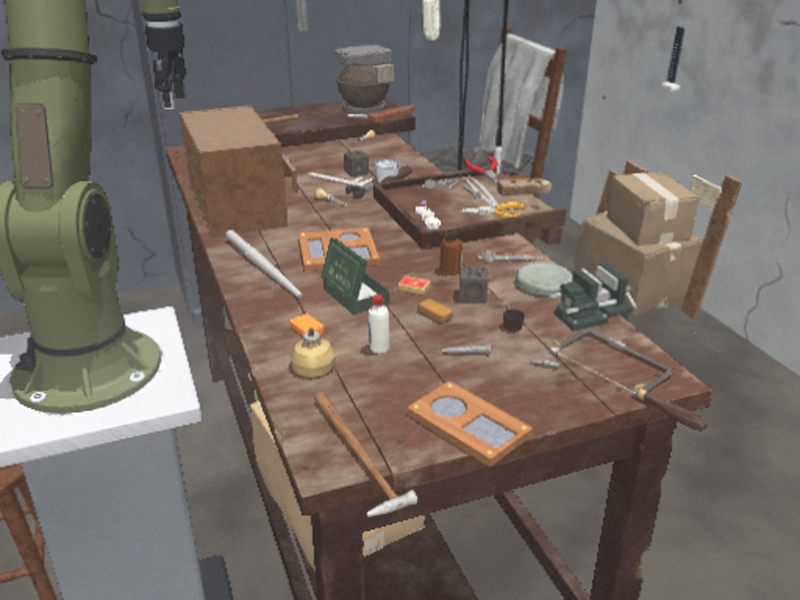

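```bash
cat > h.py <<'E'
import cv2,numpy as np
from bench import arm
def pt(n,px,z):
    c=arm.camera_info(n);R=np.array(c["R"]);t=np.array(c["t"])
    u=cv2.undistortPoints(np.float64(px).reshape(-1,1,2),np.array(c["mtx"]),np.array(c["distortion"])).reshape(-1,2)
    d=np.c_[u,np.ones(len(u))]@R; o=-R.T@t
    return o+d*((z-o[2])/d[:,2])[:,None]
def proj(n,X):
    c=arm.camera_info(n)
    return cv2.projectPoints(np.float64(X).reshape(-1,1,3),cv2.Rodrigues(np.array(c["R"]))[0],np.array(c["t"]),np.array(c["mtx"]),np.array(c["distortion"]))[0].reshape(-1,2)
def blob(im,roi,f,k=4):
    "largest blob contours in roi of upscaled image, by mask f(hsv,bgr); full-res pixel coords"
    x0,y0,x1,y1=roi
    b=cv2.resize(im[y0:y1,x0:x1],None,fx=k,fy=k,interpolation=cv2.INTER_CUBIC)
    m=f(cv2.cvtColor(b,cv2.COLOR_BGR2HSV).astype(int),b.astype(int)).astype(np.uint8)
    m=cv2.morphologyEx(m,cv2.MORPH_OPEN,np.ones((3,3)))
    cs=sorted(cv2.findContours(m,cv2.RETR_EXTERNAL,cv2.CHAIN_APPROX_NONE)[0],key=cv2.contourArea,reverse=True)
    return [(c.reshape(-1,2)+.5)/k-.5+[x0,y0] for c in cs]
def cen(c):
    M=cv2.moments(np.float32(c).reshape(-1,1,2)); return np.array([M["m10"],M["m01"]])/M["m00"]
def rect(n,c,z):
    p=pt(n,c,z)[:,:2]; r=cv2.minAreaRect(np.float32(p*1000)); M=cen(p*1000)
    return np.round(r[0],1),np.round(r[1],1),round(r[2],1),M.round(1)
E
python3 - <<'E'
from h import *
im=cv2.imread("pics/top0.png")
felt=lambda h,b:(b[...,0]>b[...,2]-5)&(h[...,2]>90)
o=im.copy()
vis=cv2.resize(im[100:235,95:405],None,fx=2.58,fy=2.58,interpolation=cv2.INTER_CUBIC)
def draw(c): cv2.polylines(vis,[np.int32(((c-[95,100]+.5)*2.58))],True,(0,255,0),1)
for nm,roi,z,f,k in [("dom",(98,150,172,230),.011,felt,3),("sol",(328,165,400,225),.011,felt,2),
  ("match",(190,140,232,180),.014,lambda h,b:(b[...,2]>150)&(b[...,2]-b[...,1]>70),1),
  ("wax",(235,145,270,175),.018,lambda h,b:(h[...,1]>150)&(h[...,2]>110)&(h[...,0]>9),1),
  ("oilcap",(262,195,292,225),.097,lambda h,b:(b[...,2]>130)&(b[...,2]-b[...,1]>70),1),
  ("fluxcap",(180,105,215,138),.080,lambda h,b:h[...,2]<40,1),
  ("block",(220,105,256,142),.05,lambda h,b:(h[...,1]<70),1),
  ("punch",(288,142,318,182),.007,lambda h,b:(h[...,1]<75)&(h[...,2]>85),1),
  ("loupe",(272,108,300,135),.026,lambda h,b:h[...,2]<55,1)]:
    for c in blob(im,roi,f)[:k]:
        if len(c)<8: continue
        print(nm,cen(c).round(1),*rect("top",c,z)); draw(c)
cv2.imwrite("pics/c1.png",vis)
E
```

```text
dom [149.5 181.3] [519.  220.6] [55.9 57.3] 79.6 [519.1 220.4]
dom [129.1 206.4] [451.7 269.4] [85.5 25.5] 79.4 [451.8 269.4]
dom [120.7 175.1] [532.5 297.4] [40.  38.2] 4.2 [533.1 297.2]
sol [377.3 188.1] [ 518.5 -376.7] [43.4 60.3] 23.3 [ 518.7 -376.7]
sol [351.  198.9] [ 488.4 -306.9] [47.1 47. ] 1.6 [ 488.3 -307. ]
match [212.4 158.9] [582.9  57.9] [34.9 50.8] 46.9 [582.8  58. ]
wax [251.5 160.8] [580.1 -44.7] [28.3 60.3] 21.2 [580.  -44.7]
oilcap [277.1 209.4] [ 450.1 -107.9] [14.6 14.5] 54.7 [ 450.  -107.8]
fluxcap [197.1 118.7] [670.2  93.1] [ 3.6 11.9] 48.3 [669.9  93.2]
block [238.2 124.2] [667.2  -7.5] [56.9 60.2] 63.4 [667.9  -7.8]
punch [301.5 160.8] [ 582.7 -178.6] [22.9 88.4] 72.2 [ 586.4 -177. ]
loupe [284.8 120.1] [ 686.6 -129.2] [32.7 41.1] 85.5 [ 690.1 -129.1]
```

View pics/c1.png

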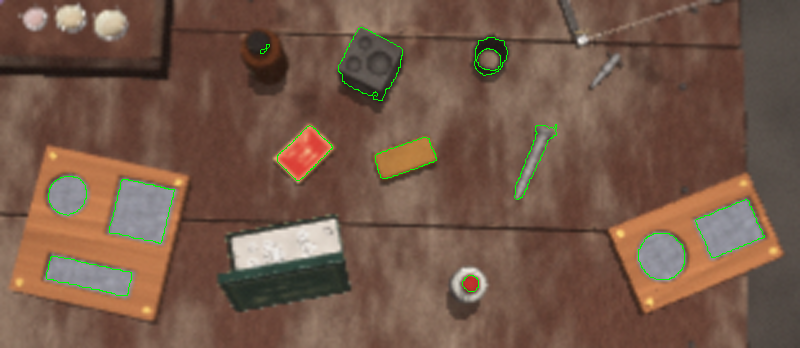

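```bash
python3 - <<'E'
from h import *
im=cv2.imread("pics/top0.png");sd=cv2.imread("pics/side0.png")
def cr(i,x,y,w,h,k=10): return cv2.resize(i[y:y+h,x:x+w],(w*k,h*k),interpolation=cv2.INTER_CUBIC)
g=lambda a:a
a=np.hstack([cr(im,182,103,35,30,8),cr(im,222,106,34,30,8),cr(im,284,142,31,30,8)])
b=np.hstack([cr(sd,270,145,50,35,8),cr(sd,230,183,50,45,8)[:280]])
b=cv2.copyMakeBorder(b,0,0,0,max(0,800-b.shape[1]),cv2.BORDER_CONSTANT)[:,:800]
cv2.imwrite("pics/c2.png",np.vstack([a,b]))
r=[]
c=blob(im,(190,140,232,180),lambda h,b:(b[...,2]>150)&(b[...,2]-b[...,1]>70))[0]
p=pt("top",c,.014)[:,:2]*1000;print(cv2.boxPoints(cv2.minAreaRect(np.float32(p))).round(1).tolist())
E
```

```text
[[552.4000244140625, 62.5], [589.5, 27.799999237060547], [613.2999877929688, 53.29999923706055], [576.2000122070312, 88.0]]
```

View pics/c2.png

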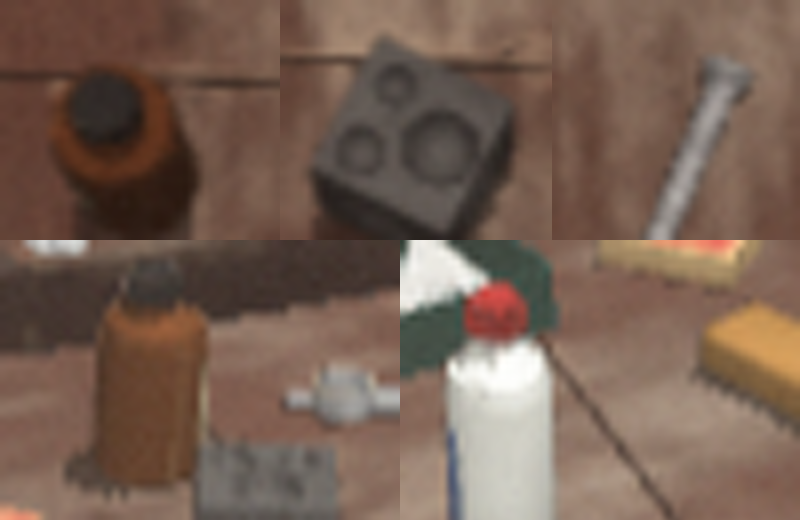

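```bash
python3 - <<'E'
from h import *
im=cv2.imread("pics/top0.png");sd=cv2.imread("pics/side0.png")
P=lambda n,p,z:(pt(n,p,z)[:,:2]*1000).round(1)
print("flux",P("top",[[194.75,115.6]],.083))
q=P("top",[[234.4,110.25],[250.6,119.25],[242.4,134.5],[225.9,126.5]],.05);print("block",q.tolist(),q.mean(0),[np.linalg.norm(q[i]-q[i-1]).round(1) for i in range(4)],cv2.minAreaRect(np.float32(q)))
for roi,s in (((288,142,318,182),55),((288,142,318,182),65)):
  c=blob(im,roi,lambda h,b:(h[...,1]<s)&(h[...,2]>95))[0]
  p=pt("top",c,.009)[:,:2]*1000;m=p.mean(0);v=cv2.fitLine(np.float32(p),cv2.DIST_HUBER,0,.01,.01).ravel();d=v[:2]
  l=(p-v[2:])@d;w=(p-v[2:])@[-d[1],d[0]];print("punch",v,l.min(),l.max(),[(round(float(a)),w[abs(l-a)<2].round(1).min(),w[abs(l-a)<2].round(1).max()) for a in np.arange(l.min()+2,l.max(),12)], v[2:]+d*(l.min()+l.max())/2)
# triangulate oil cap & flux cap: side centre of cap -> closest approach
def tri(a,b):
  o=[];d=[]
  for n,p in(("top",a),("side",b)):
    A=pt(n,[p],0)[0];B=pt(n,[p],.2)[0];o.append(A);d.append((B-A)/np.linalg.norm(B-A))
  s=np.linalg.lstsq(np.c_[d[0],-d[1]],o[1]-o[0],rcond=None)[0]
  return ((o[0]+s[0]*d[0]))*1000,((o[1]+s[1]*d[1]))*1000
print(tri((277.1,209.4),(230+96/8-.5,183+(310-240)/8-.5)))
print(tri((194.75,115.6),(270+155/8-.5,145+(275-240)/8-.5)))
E
```

```text
flux [[676.6  99.1]]
block [[704.5, 3.2], [681.8, -39.1], [641.0, -19.4], [660.8, 23.4]] [672.025  -7.975] [np.float64(48.1), np.float64(48.0), np.float64(45.3), np.float64(47.2)] ((672.5927734375, -8.43990707397461), (47.921852111816406, 48.142818450927734), 65.17395782470703)
punch [ 9.3383151e-01 -3.5771316e-01  5.7997235e+02 -1.7234044e+02] -39.45962926276151 41.659090527916646 [(-37, np.float64(-4.3), np.float64(1.7)), (-25, np.float64(-6.1), np.float64(4.0)), (-13, np.float64(-6.2), np.float64(3.8)), (-1, np.float64(-6.4), np.float64(3.9)), (11, np.float64(-6.9), np.float64(3.7)), (23, np.float64(-7.4), np.float64(4.0)), (35, np.float64(-9.6), np.float64(6.4))] [ 580.99931419 -172.73382697]
punch [ 9.2800325e-01 -3.7257215e-01  5.7969562e+02 -1.7215210e+02] -39.37842737245144 42.6078753954699 [(-37, np.float64(-4.9), np.float64(1.3)), (-25, np.float64(-6.8), np.float64(3.9)), (-13, np.float64(-6.7), np.float64(4.2)), (-1, np.float64(-7.2), np.float64(4.3)), (11, np.float64(-7.7), np.float64(4.4)), (23, np.float64(-8.0), np.float64(4.8)), (35, np.float64(-9.9), np.float64(7.5))] [ 581.19408681 -172.75370081]
(array([ 450.20770779, -108.16662434,   93.74644913]), array([ 449.12303772, -107.84059972,   93.65356733]))
(array([676.72211189,  99.11752517,  82.65137953]), array([674.32603388,  99.93240812,  82.01260731]))
```

{"fn": "carry_out", "kwargs": {
  "motion": [
    [0.05, 0, 0, -0.05, 0, 0, 0],
    [0.05, 0, 0, -0.055, 0, 0, 0],
    [0.05, 0, 0, -0.055, 0, 0, 0],
    [0.05, -0.037, -0.037, 0, 0, 0, 0],
    [0.05, -0.037, -0.037, 0, 0, 0, 0],
    [0.05, -0.037, -0.037, 0, 0, 0, 0],
    [0.05, -0.037, -0.037, 0, 0, 0, 0],
    [0.05, -0.037, -0.037, 0, 0, 0, 0],
    [0.05, -0.037, -0.037, 0, 0, 0, 0],
    [0.05, -0.037, -0.037, 0, 0, 0, 0]
  ],
  "newtons": 60
}}

```text
time: 1.35
tcp_pos: [0.3872, 0.2633, 0.391]
tool_rot: [-0.601, -3.083, 0.0]
contact_force: [0.8, -0.3, 0.6]
gripper_width: 0.0498
finger_force: 0.0
```

```bash
cat > g.py <<'E'
import sys,numpy as np
from scipy.spatial.transform import Rotation as Ro
from bench import arm
def go(x,y,z,th=None):
    "print tool-z turn to reach closing angle th (deg, mod 180), then tool-axis shift (mm) after the turn"
    s=arm.state();R=Ro.from_rotvec(s["tool_rot"]).as_matrix();c=np.degrees(np.arctan2(R[1,1],R[0,1]))
    d=0 if th is None else (th-c+90)%180-90
    Rn=Ro.from_euler("z",d,degrees=True).as_matrix()@R
    e=np.array([x,y,z])-np.array(s["tcp_pos"])*1000
    print("t %.2f tcp"%s["time"],(np.array(s["tcp_pos"])*1000).round(1),"theta %.1f turn %.3f rad"%(c,-np.radians(d)),"shift",(Rn.T@e).round(1),"tilt z",R[:,2].round(3),"q7 %.2f"%s["joints"][6],"w %.1f"%(s["gripper_width"]*1000),"F",np.round(s["contact_force"],1),"ff",np.round(s["finger_force"],1))
a=[float(v) for v in sys.argv[1:]]
go(*a)
E
python3 g.py 580.5 -174 100 68.1
```

```text
t 1.35 tcp [387.2 263.3 391. ] theta 68.0 turn -0.003 rad shift [-342.5 -333.6  291. ] tilt z [-0. -0. -1.] q7 0.51 w 49.8 F [ 0.8 -0.3  0.6] ff 0.0
```

{"fn": "carry_out", "kwargs": {
  "motion": [
    [0.05, -0.038, -0.037, 0.01, 0, 0, 0],
    [0.05, -0.038, -0.037, 0.02, 0, 0, 0],
    [0.05, -0.038, -0.037, 0.02, 0, 0, 0],
    [0.05, -0.038, -0.037, 0.02, 0, 0, 0],
    [0.05, -0.038, -0.037, 0.02, 0, 0, 0],
    [0.05, -0.038, -0.037, 0.02, 0, 0, 0],
    [0.05, -0.038, -0.037, 0.02, 0, 0, 0],
    [0.05, -0.038, -0.037, 0.02, 0, 0, 0],
    [0.05, -0.038, -0.037, 0.02, 0, 0, 0],
    [0.05, 0, 0, 0.04, 0, 0, 0]
  ]
}}

```text
time: 2.6
tcp_pos: [0.5795, -0.178, 0.1813]
tool_rot: [0.611, 3.078, -0.006]
contact_force: [-0.3, -0.2, -0.5]
gripper_width: 0.0497
finger_force: 0.0
```

```bash
python3 g.py 580.5 -174 5 68.1
```

```text
t 2.60 tcp [ 579.5 -178.   181.3] theta 67.5 turn -0.010 rad shift [  1.3   4.6 176.3] tilt z [ 0.002 -0.005 -1.   ] q7 1.59 w 49.7 F [-0.3 -0.2 -0.5] ff 0.0
```

{"fn": "carry_out", "kwargs": {
  "motion": [
    [0.05, 0.001, 0.002, 0.04, 0, 0, 0],
    [0.05, 0, 0, 0.05, 0, 0, 0],
    [0.05, 0, 0, 0.03, 0, 0, 0],
    [0.05, 0, 0, 0, 0, 0, 0]
  ]
}}

```text
time: 3.1
tcp_pos: [0.5763, -0.1689, 0.0585]
tool_rot: [-0.6, -3.078, 0.001]
contact_force: [-0.5, -0.2, -0.1]
gripper_width: 0.0499
finger_force: 0.0
```

```bash
python3 g.py 580.5 -174 4 68.1; python3 - <<'E'
from h import *
im=arm.capture("side")[:,:,::-1];p=proj("side",[.58,-.174,.02])[0].astype(int);print(p)
cv2.imwrite("pics/c3.png",cv2.resize(im[p[1]-50:p[1]+30,p[0]-50:p[0]+50],(600,480),interpolation=cv2.INTER_CUBIC))
E
```

```text
t 3.10 tcp [ 576.3 -168.9   58.5] theta 68.0 turn -0.003 rad shift [-6.1 -3.1 54.5] tilt z [-0.006  0.001 -1.   ] q7 1.66 w 49.9 F [-0.5 -0.2 -0.1] ff 0.0
[299 219]
```

View pics/c3.png

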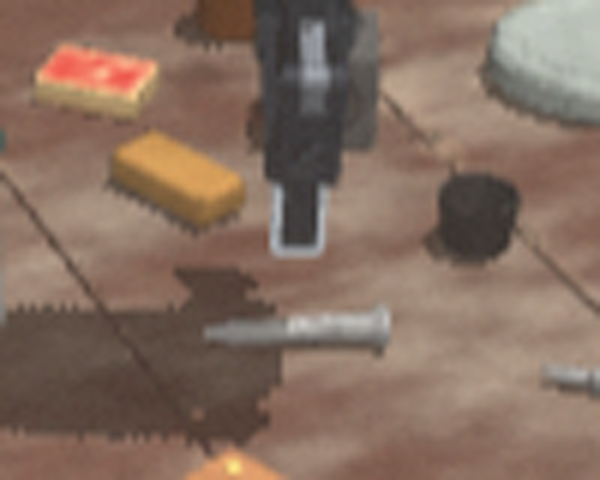

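The side crop shows the gripper directly over the punch (crop 295,328), head to the right, no obstructions. Correct and descend.

{"fn": "carry_out", "kwargs": {
  "motion": [
    [0.05, -0.006, -0.003, 0.02, 0, 0, 0],
    [0.05, 0, 0, 0.02, 0, 0, 0],
    [0.05, 0, 0, 0, 0, 0, 0],
    [0.05, 0, 0, 0, 0, 0, 0]
  ]
}}

```text
time: 3.65
tcp_pos: [0.5832, -0.1747, 0.0214]
tool_rot: [0.601, 3.084, -0.0]
contact_force: [0.7, -0.1, -0.2]
gripper_width: 0.05
finger_force: 0.0
```

```bash
python3 g.py 580.5 -174 4 68.1
```

```text
t 3.65 tcp [ 583.2 -174.7   21.4] theta 67.9 turn -0.003 rad shift [ 2.8 -0.3 17.4] tilt z [ 0. -0. -1.] q7 1.69 w 50.0 F [ 0.7 -0.1 -0.2] ff 0.0
```

{"fn": "carry_out", "kwargs": {
  "motion": [
    [0.05, 0.003, 0, 0.017, 0, 0, 0],
    [0.05, 0, 0, 0, 0, 0, 0],
    [0.05, 0, 0, 0, 0, 0, 0],
    [0.0, 0, 0, 0, 0, 0, 0],
    [0.0, 0, 0, 0, 0, 0, 0],
    [0.0, 0, 0, 0, 0, 0, 0],
    [0.0, 0, 0, 0, 0, 0, 0],
    [0.0, 0, 0, 0, 0, 0, 0]
  ],
  "newtons": 60
}}

```text
time: 4.65
tcp_pos: [0.5807, -0.1737, 0.0049]
tool_rot: [0.601, 3.083, 0.0]
contact_force: [-1.8, 0.2, 4.8]
gripper_width: 0.0113
finger_force: 58.8
```

```bash
python3 g.py 580.5 -174 4 68.1
```

```text
t 4.65 tcp [ 580.7 -173.7    4.9] theta 68.0 turn -0.003 rad shift [ 0.  -0.4  0.9] tilt z [ 0.001 -0.    -1.   ] q7 1.70 w 11.3 F [-1.8  0.2  4.8] ff 58.8
```

{"fn": "carry_out", "kwargs": {
  "motion": [
    [0.0, 0, 0, -0.03, 0, 0, 0],
    [0.0, 0, 0, -0.05, 0, 0, 0],
    [0.0, 0, 0, -0.05, 0, 0, -0.177],
    [0.0, 0, 0, -0.05, 0, 0, -0.177],
    [0.0, 0, 0, 0, 0, 0, -0.177],
    [0.0, 0, 0, 0, 0, 0, -0.177],
    [0.0, 0, 0, 0, 0, 0, -0.177],
    [0.0, 0, 0, 0, 0, 0, -0.177],
    [0.0, 0, 0, 0, 0, 0, -0.177],
    [0.0, 0, 0, 0, 0, 0, -0.177]
  ]
}}

```text
time: 5.9
tcp_pos: [0.5774, -0.1725, 0.1727]
tool_rot: [1.299, -2.838, -0.019]
contact_force: [1.4, -0.1, -1.3]
gripper_width: 0.0109
finger_force: 58.7
```

```bash
python3 g.py 451.8 269.4 16 -10.3
```

```text
t 5.90 tcp [ 577.4 -172.5  172.7] theta 139.2 turn -0.533 rad shift [-414.4  199.4  155.2] tilt z [-0.023  0.003 -1.   ] q7 2.67 w 10.9 F [ 1.4 -0.1 -1.3] ff 58.7
```

{"fn": "carry_out", "kwargs": {
  "motion": [
    [0.0, 0, 0, 0, 0, 0, 0.175],
    [0.0, 0, 0, 0, 0, 0, 0.175],
    [0.0, 0, 0, 0, 0, 0, 0.175],
    [0.0, 0, 0, 0, 0, 0, 0.175],
    [0.0, 0, 0, 0, 0, 0, 0.175],
    [0.0, 0, 0, 0, 0, 0, 0.175],
    [0.0, 0, 0, 0, 0, 0, 0.175],
    [0.0, 0, 0, 0, 0, 0, 0.175],
    [0.0, 0, 0, 0, 0, 0, 0.175],
    [0.0, 0, 0, 0, 0, 0, 0.175]
  ]
}}

```text
time: 7.15
tcp_pos: [0.577, -0.1734, 0.1725]
tool_rot: [-1.359, -2.807, 0.011]
contact_force: [-0.4, 0.9, -0.9]
gripper_width: 0.0112
finger_force: 58.7
```

{"fn": "carry_out", "kwargs": {
  "motion": [
    [0.0, 0, 0, 0, 0, 0, 0.175],
    [0.0, 0, 0, 0, 0, 0, 0.175],
    [0.0, 0, 0, 0, 0, 0, 0.175],
    [0.0, 0, 0, 0, 0, 0, 0.175],
    [0.0, 0, 0, 0, 0, 0, 0.15],
    [0.0, 0, 0, 0, 0, 0, 0],
    [0.0, 0, 0, 0, 0, 0, 0]
  ]
}}

```text
time: 8.02
tcp_pos: [0.5772, -0.1735, 0.173]
tool_rot: [-2.391, -2.01, 0.024]
contact_force: [-0.1, -0.5, -0.8]
gripper_width: 0.0106
finger_force: 58.7
```

```bash
python3 g.py 451.8 269.4 16 -10.3
```

```text
t 8.03 tcp [ 577.2 -173.5  173. ] theta -9.9 turn 0.007 rad shift [ 413.4 -198.8  161.4] tilt z [-0.023  0.003 -1.   ] q7 0.14 w 10.6 F [-0.1 -0.5 -0.8] ff 58.7
```

{"fn": "carry_out", "kwargs": {
  "motion": [
    [0.0, 0, 0, 0, -0.023, 0.001, 0.005],
    [0.0, 0.045, -0.022, 0, 0, 0, 0],
    [0.0, 0.045, -0.022, 0, 0, 0, 0],
    [0.0, 0.045, -0.022, 0, 0, 0, 0],
    [0.0, 0.045, -0.022, 0, 0, 0, 0],
    [0.0, 0.045, -0.022, 0, 0, 0, 0],
    [0.0, 0.045, -0.022, 0, 0, 0, 0],
    [0.0, 0.045, -0.022, 0, 0, 0, 0],
    [0.0, 0.045, -0.022, 0, 0, 0, 0],
    [0.0, 0.045, -0.022, 0, 0, 0, 0]
  ]
}}

```text
time: 9.28
tcp_pos: [0.4546, 0.2616, 0.1737]
tool_rot: [2.411, 2.013, 0.003]
contact_force: [0.5, 0.5, -0.7]
gripper_width: 0.011
finger_force: 58.7
```

{"fn": "carry_out", "kwargs": {
  "motion": [
    [0.0, 0, 0, 0.04, 0, 0, 0],
    [0.0, 0, 0, 0.03, 0, 0, 0],
    [0.0, 0, 0, 0.02, 0, 0, 0],
    [0.0, 0, 0, 0, 0, 0, 0],
    [0.0, 0, 0, 0, 0, 0, 0]
  ]
}}

```text
time: 9.9
tcp_pos: [0.4557, 0.2606, 0.0845]
tool_rot: [2.412, 2.013, 0.003]
contact_force: [0.4, 0.7, -0.2]
gripper_width: 0.0109
finger_force: 58.7
```

```bash
python3 g.py 451.8 269.4 18 -10.3
```

```text
t 9.90 tcp [455.7 260.6  84.5] theta -10.3 turn -0.000 rad shift [ 7.9 -5.6 66.5] tilt z [ 0.002  0.001 -1.   ] q7 -0.76 w 10.9 F [ 0.4  0.7 -0.2] ff 58.7
```

{"fn": "carry_out", "kwargs": {
  "motion": [
    [0.0, 0.008, -0.006, 0.03, 0, 0, 0],
    [0.0, 0, 0, 0.025, 0, 0, 0],
    [0.0, 0, 0, 0, 0, 0, 0],
    [0.0, 0, 0, 0, 0, 0, 0]
  ]
}}

```text
time: 10.4
tcp_pos: [0.4519, 0.2699, 0.0301]
tool_rot: [2.412, 2.012, 0.005]
contact_force: [-0.0, 0.1, 0.7]
gripper_width: 0.0111
finger_force: 58.7
```

```bash
python3 g.py 451.8 269.4 17 -10.3; python3 - <<'E'
from h import *
im=arm.capture("side")[:,:,::-1];p=proj("side",[.46,.265,.02])[0].astype(int)
a=cv2.resize(im[p[1]-25:p[1]+15,p[0]-35:p[0]+35],(800,457),interpolation=cv2.INTER_CUBIC)
cv2.imwrite("pics/c4.png",a)
E
```

```text
t 10.40 tcp [451.9 269.9  30.1] theta -10.3 turn -0.001 rad shift [-0.5 -0.  13.1] tilt z [ 0.002  0.002 -1.   ] q7 -0.78 w 11.1 F [-0.   0.1  0.7] ff 58.7
```

View pics/c4.png

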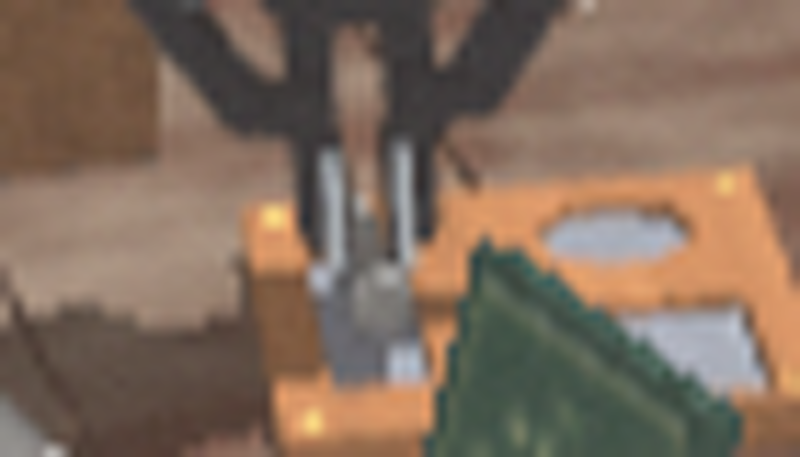

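The crop shows the punch held level, head towards the camera at (385,300), over the long pocket. Lower and release.

{"fn": "carry_out", "kwargs": {
  "motion": [
    [0.0, 0, 0, 0.007, 0, 0, 0],
    [0.0, 0, 0, 0.005, 0, 0, 0],
    [0.0, 0, 0, 0, 0, 0, 0],
    [0.02, 0, 0, 0, 0, 0, 0],
    [0.04, 0, 0, 0, 0, 0, 0],
    [0.05, 0, 0, 0, 0, 0, 0],
    [0.05, 0, 0, -0.03, 0, 0, 0],
    [0.07, 0, 0, -0.05, 0, 0, 0],
    [0.07, 0, 0, -0.05, 0, 0, 0],
    [0.07, 0, 0, -0.03, 0, 0, 0]
  ]
}}

```text
time: 11.7
tcp_pos: [0.4516, 0.2699, 0.1796]
tool_rot: [2.412, 2.012, 0.007]
contact_force: [-1.1, 0.7, -1.1]
gripper_width: 0.0699
finger_force: 0.0
```

```bash
python3 g.py 672.3 -8.2 180 -24.8
```

```text
t 11.70 tcp [451.6 269.9 179.6] theta -10.3 turn 0.253 rad shift [-1.599e+02  3.170e+02  1.000e-01] tilt z [ 0.004  0.002 -1.   ] q7 -0.77 w 69.9 F [-1.1  0.7 -1.1] ff 0.0
```

{"fn": "carry_out", "kwargs": {
  "motion": [
    [0.075, 0, 0, 0, 0, 0, 0.127],
    [0.075, 0, 0, 0, 0, 0, 0.127],
    [0.075, -0.023, 0.045, 0, 0, 0, 0],
    [0.075, -0.023, 0.045, 0, 0, 0, 0],
    [0.075, -0.023, 0.045, 0, 0, 0, 0],
    [0.075, -0.023, 0.045, 0, 0, 0, 0],
    [0.075, -0.023, 0.045, 0, 0, 0, 0],
    [0.075, -0.023, 0.045, 0, 0, 0, 0],
    [0.075, -0.022, 0.045, 0, 0, 0, 0],
    [0.075, 0, 0, 0.04, 0, 0, 0]
  ]
}}

```text
time: 12.95
tcp_pos: [0.6735, -0.0147, 0.1394]
tool_rot: [2.647, 1.677, 0.009]
contact_force: [-0.1, 0.9, -0.3]
gripper_width: 0.0753
finger_force: 0.0
```

{"fn": "carry_out", "kwargs": {
  "motion": [
    [0.075, 0, 0, 0.045, 0, 0, 0],
    [0.075, 0, 0, 0.01, 0, 0, 0],
    [0.075, 0, 0, 0, 0, 0, 0],
    [0.075, 0, 0, 0, 0, 0, 0]
  ]
}}

```text
time: 13.45
tcp_pos: [0.6707, -0.0082, 0.0839]
tool_rot: [2.646, 1.69, 0.006]
contact_force: [0.8, -1.2, 0.4]
gripper_width: 0.0748
finger_force: 0.0
```

```bash
python3 g.py 672.3 -8.2 15 -24.8; python3 - <<'E'
from h import *
im=np.ascontiguousarray(arm.capture("top")[:,:,::-1]);cv2.imwrite("pics/top1.png",im)
felt=lambda h,b:(b[...,0]>b[...,2]-5)&(h[...,2]>90)
for c in blob(im,(98,150,172,230),felt)[:4]: print(cen(c).round(1),*rect("top",c,.011))
a=np.hstack([cv2.resize(im[190:222,105:153],None,fx=8,fy=8,interpolation=cv2.INTER_CUBIC),cv2.resize(im[100:148,210:262],None,fx=8,fy=8,interpolation=cv2.INTER_CUBIC)[:256]])
cv2.imwrite("pics/c5.png",a)
E
```

```text
t 13.45 tcp [670.7  -8.2  83.9] theta -24.9 turn -0.001 rad shift [ 0.6  1.2 68.9] tilt z [ 0.004  0.    -1.   ] q7 -0.40 w 74.8 F [ 0.8 -1.2  0.4] ff 0.0
[149.5 181.3] [519.  220.5] [56.  57.5] 79.6 [519.1 220.4]
[129.  206.4] [451.7 269.5] [85.6 25.5] 79.4 [451.8 269.5]
[120.7 175.1] [532.5 297.4] [40.1 38.2] 4.2 [533.1 297.2]
```

View pics/c5.png

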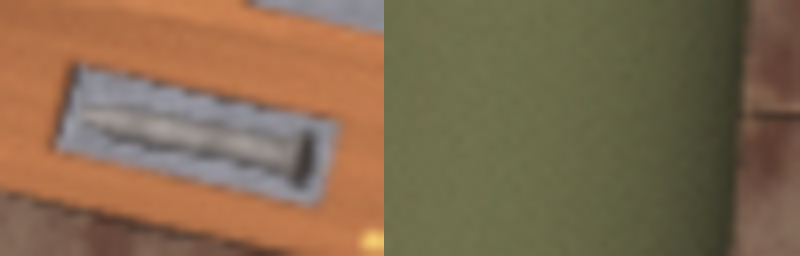

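Punch lies in its pocket (crop 190,135). Now the block.

{"fn": "carry_out", "kwargs": {
  "motion": [
    [0.075, 0.001, 0.001, 0.035, 0, 0, 0],
    [0.075, 0, 0, 0.032, 0, 0, 0],
    [0.075, 0, 0, 0, 0, 0, 0],
    [0.0, 0, 0, 0, 0, 0, 0],
    [0.0, 0, 0, 0, 0, 0, 0],
    [0.0, 0, 0, 0, 0, 0, 0],
    [0.0, 0, 0, 0, 0, 0, 0],
    [0.0, 0, 0, 0, 0, 0, 0]
  ],
  "newtons": 80
}}

```text
time: 14.5
tcp_pos: [0.6725, -0.0078, 0.0173]
tool_rot: [2.646, 1.69, 0.006]
contact_force: [-0.6, 0.2, 7.4]
gripper_width: 0.0492
finger_force: 85.7
```

{"fn": "carry_out", "kwargs": {
  "motion": [
    [0.0, 0, 0, -0.03, 0, 0, 0],
    [0.0, 0, 0, -0.05, 0, 0, 0],
    [0.0, 0, 0, -0.05, 0, 0, 0],
    [0.0, 0, 0, -0.03, 0, 0, -0.127],
    [0.0, 0, 0, 0, 0, 0, -0.126],
    [0.0, 0, 0, 0, 0, 0, 0],
    [0.0, 0, 0, 0, 0, 0, 0]
  ]
}}

```text
time: 15.38
tcp_pos: [0.6696, -0.008, 0.1731]
tool_rot: [-2.414, -2.008, 0.003]
contact_force: [-0.7, -0.6, -4.8]
gripper_width: 0.0488
finger_force: 84.9
```

```bash
python3 g.py 519.1 220.5 100 -10.3
```

```text
t 15.38 tcp [669.6  -8.  173.1] theta -10.5 turn -0.003 rad shift [ 197.9 -188.8   73.4] tilt z [-0.002 -0.    -1.   ] q7 -0.17 w 48.8 F [-0.7 -0.6 -4.8] ff 84.9
```

{"fn": "carry_out", "kwargs": {
  "motion": [
    [0.0, 0.033, -0.0315, 0, 0, 0, 0],
    [0.0, 0.033, -0.0315, 0, 0, 0, 0],
    [0.0, 0.033, -0.0315, 0, 0, 0, 0],
    [0.0, 0.033, -0.0315, 0, 0, 0, 0],
    [0.0, 0.033, -0.0315, 0, 0, 0, 0],
    [0.0, 0.033, -0.0315, 0.02, 0, 0, 0],
    [0.0, 0, 0, 0.03, 0, 0, 0],
    [0.0, 0, 0, 0.03, 0, 0, 0],
    [0.0, 0, 0, 0, 0, 0, 0],
    [0.0, 0, 0, 0, 0, 0, 0]
  ]
}}

```text
time: 16.62
tcp_pos: [0.5209, 0.221, 0.0953]
tool_rot: [2.414, 2.01, 0.002]
contact_force: [0.6, 1.2, -4.1]
gripper_width: 0.0492
finger_force: 84.8
```

```bash
python3 g.py 519.1 220.5 26 -10.3
```

```text
t 16.62 tcp [520.9 221.   95.3] theta -10.4 turn -0.002 rad shift [-0.9 -1.7 69.3] tilt z [ 0.001  0.001 -1.   ] q7 -0.63 w 49.2 F [ 0.6  1.2 -4.1] ff 84.8
```

{"fn": "carry_out", "kwargs": {
  "motion": [
    [0.0, -0.001, -0.002, 0.03, 0, 0, 0],
    [0.0, 0, 0, 0.025, 0, 0, 0],
    [0.0, 0, 0, 0, 0, 0, 0],
    [0.0, 0, 0, 0, 0, 0, 0],
    [0.0, 0, 0, 0, 0, 0, 0]
  ]
}}

```text
time: 17.25
tcp_pos: [0.5195, 0.2209, 0.0413]
tool_rot: [2.413, 2.011, 0.005]
contact_force: [-0.4, -0.1, -4.8]
gripper_width: 0.049
finger_force: 84.8
```

```bash
python3 g.py 519.1 220.5 25.5 -10.3; python3 - <<'E'
from h import *
im=np.ascontiguousarray(arm.capture("side")[:,:,::-1]);p=proj("side",[.519,.22,.04])[0].astype(int)
cv2.imwrite("pics/c6.png",cv2.resize(im[p[1]-25:p[1]+20,p[0]-35:p[0]+35],(800,514),interpolation=cv2.INTER_CUBIC))
E
```

```text
t 17.25 tcp [519.5 220.9  41.3] theta -10.4 turn -0.002 rad shift [-0.5 -0.4 15.8] tilt z [ 0.003  0.002 -1.   ] q7 -0.63 w 49.0 F [-0.4 -0.1 -4.8] ff 84.8
```

View pics/c6.png

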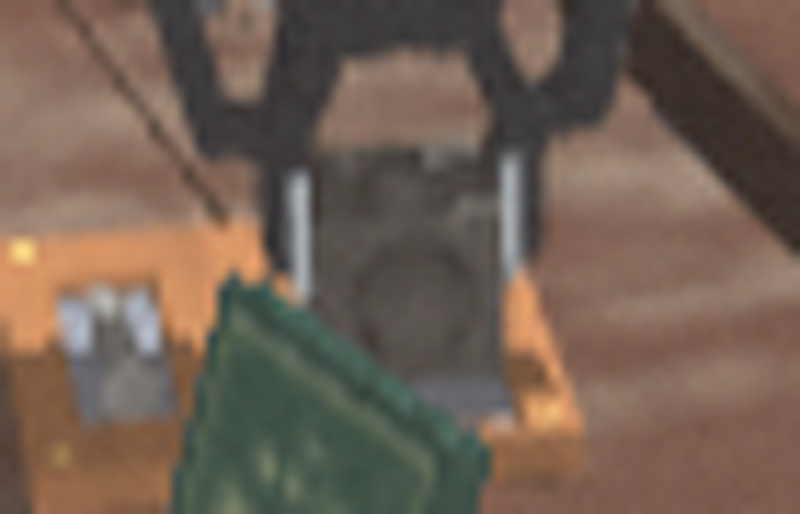

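Block held square above its pocket (crop 410,300). Lower with force check.

{"fn": "carry_out", "kwargs": {
  "motion": [
    [0.0, 0, 0, 0.009, 0, 0, 0],
    [0.0, 0, 0, 0.006, 0, 0, 0],
    [0.0, 0, 0, 0, 0, 0, 0],
    [0.0, 0, 0, 0, 0, 0, 0]
  ]
}}

```text
time: 17.8
tcp_pos: [0.518, 0.2203, 0.0253]
tool_rot: [-2.413, -2.011, 0.0]
contact_force: [-4.1, -1.6, 4.9]
gripper_width: 0.0489
finger_force: 86.3
```

```bash
python3 g.py 519.1 220.5 25.5 -10.3
```

```text
t 17.80 tcp [518.  220.3  25.3] theta -10.4 turn -0.001 rad shift [ 0.4  1.  -0.2] tilt z [-0. -0. -1.] q7 -0.63 w 48.9 F [-4.1 -1.6  4.9] ff 86.3
```

Seated (force up, z right). Release, rise, head to the oil bottle.

{"fn": "carry_out", "kwargs": {
  "motion": [
    [0.06, 0, 0, 0, 0, 0, 0],
    [0.062, 0, 0, 0, 0, 0, 0],
    [0.062, 0, 0, 0, 0, 0, 0],
    [0.062, 0, 0, -0.03, 0, 0, 0],
    [0.062, 0, 0, -0.05, 0, 0, 0],
    [0.062, 0, 0, -0.05, 0, 0, 0],
    [0.062, 0, 0, -0.05, 0, 0, 0],
    [0.062, 0, 0, 0, 0, 0, 0],
    [0.062, 0, 0, 0, 0, 0, 0]
  ]
}}

```text
time: 18.92
tcp_pos: [0.5178, 0.2202, 0.2039]
tool_rot: [-2.413, -2.012, 0.0]
contact_force: [-0.3, -0.2, -0.0]
gripper_width: 0.0622
finger_force: 0.0
```

```bash
python3 g.py 450 -108 200 -10.3
```

```text
t 18.93 tcp [517.8 220.2 203.9] theta -10.4 turn -0.001 rad shift [-335.   -8.    4.] tilt z [-0. -0. -1.] q7 -0.63 w 62.2 F [-0.3 -0.2 -0. ] ff 0.0
```

{"fn": "carry_out", "kwargs": {
  "motion": [
    [0.062, -0.048, -0.001, 0, 0, 0, 0],
    [0.062, -0.048, -0.001, 0, 0, 0, 0],
    [0.062, -0.048, -0.001, 0, 0, 0, 0],
    [0.062, -0.048, -0.001, 0, 0, 0, 0],
    [0.062, -0.048, -0.001, 0, 0, 0, 0],
    [0.062, -0.048, -0.001, 0, 0, 0, 0],
    [0.062, -0.047, -0.002, 0, 0, 0, 0],
    [0.062, 0, 0, 0.04, 0, 0, 0],
    [0.062, 0, 0, 0, 0, 0, 0],
    [0.062, 0, 0, 0, 0, 0, 0]
  ]
}}

```text
time: 20.18
tcp_pos: [0.4498, -0.1071, 0.1643]
tool_rot: [-2.411, -2.013, 0.001]
contact_force: [0.2, -0.3, 0.2]
gripper_width: 0.0619
finger_force: 0.0
```

```bash
python3 g.py 450 -108 34 -10.3
```

```text
t 20.18 tcp [ 449.8 -107.1  164.3] theta -10.3 turn -0.000 rad shift [ -0.8   0.4 130.3] tilt z [-0.001  0.    -1.   ] q7 -0.01 w 61.9 F [ 0.2 -0.3  0.2] ff 0.0
```

{"fn": "carry_out", "kwargs": {
  "motion": [
    [0.062, -0.001, 0, 0.04, 0, 0, 0],
    [0.062, 0, 0, 0.05, 0, 0, 0],
    [0.062, 0, 0, 0.03, 0, 0, 0],
    [0.062, 0, 0, 0.01, 0, 0, 0],
    [0.062, 0, 0, 0, 0, 0, 0],
    [0.062, 0, 0, 0, 0, 0, 0],
    [0.02, 0, 0, 0, 0, 0, 0],
    [0.02, 0, 0, 0, 0, 0, 0],
    [0.02, 0, 0, 0, 0, 0, 0],
    [0.02, 0, 0, 0, 0, 0, 0]
  ],
  "newtons": 30
}}

```text
time: 21.42
tcp_pos: [0.4509, -0.1089, 0.0356]
tool_rot: [2.412, 2.01, 0.003]
contact_force: [0.0, 0.7, 5.8]
gripper_width: 0.0321
finger_force: 29.9
```

```bash
python3 g.py 450 -108 34 -10.3
```

```text
t 21.43 tcp [ 450.9 -108.9   35.6] theta -10.4 turn -0.001 rad shift [ 0.7 -1.   1.6] tilt z [ 0.003  0.    -1.   ] q7 0.04 w 32.1 F [0.  0.7 5.8] ff 29.9
```

{"fn": "carry_out", "kwargs": {
  "motion": [
    [0.02, 0, 0, -0.02, 0, 0, 0],
    [0.02, 0, 0, -0.04, 0, 0, 0],
    [0.02, 0, 0, -0.05, 0, 0, 0],
    [0.02, 0, 0, -0.05, 0, 0, 0],
    [0.02, 0, 0, -0.02, 0, 0, 0],
    [0.02, 0, 0, 0, 0, 0, 0],
    [0.02, 0, 0, 0, 0, 0, 0]
  ]
}}

```text
time: 22.3
tcp_pos: [0.4488, -0.1086, 0.213]
tool_rot: [-2.412, -2.01, 0.002]
contact_force: [-0.1, -0.0, 0.0]
gripper_width: 0.032
finger_force: 29.8
```

```bash
python3 g.py 533 297.3 44 -10.3
```

```text
t 22.30 tcp [ 448.8 -108.6  213. ] theta -10.4 turn -0.001 rad shift [414.5  10.6 169. ] tilt z [-0.002  0.    -1.   ] q7 -0.02 w 32.0 F [-0.1 -0.   0. ] ff 29.8
```

{"fn": "carry_out", "kwargs": {
  "motion": [
    [0.02, 0.03, 0.001, 0, 0, 0, 0],
    [0.02, 0.043, 0.001, 0, 0, 0, 0],
    [0.02, 0.043, 0.001, 0, 0, 0, 0],
    [0.02, 0.043, 0.001, 0, 0, 0, 0],
    [0.02, 0.043, 0.001, 0, 0, 0, 0],
    [0.02, 0.043, 0.001, 0, 0, 0, 0],
    [0.02, 0.043, 0.001, 0, 0, 0, 0],
    [0.02, 0.043, 0.001, 0, 0, 0, 0],
    [0.02, 0.043, 0.001, 0, 0, 0, 0],
    [0.02, 0.04, 0.001, 0, 0, 0, 0]
  ]
}}

```text
time: 23.55
tcp_pos: [0.5333, 0.2976, 0.2119]
tool_rot: [-2.412, -2.011, 0.006]
contact_force: [0.4, -0.6, -0.0]
gripper_width: 0.0321
finger_force: 29.8
```

{"fn": "carry_out", "kwargs": {
  "motion": [
    [0.02, 0, 0, 0.04, 0, 0, 0],
    [0.02, 0, 0, 0.05, 0, 0, 0],
    [0.02, 0, 0, 0.03, 0, 0, 0],
    [0.02, 0, 0, 0.02, 0, 0, 0],
    [0.02, 0, 0, 0, 0, 0, 0],
    [0.02, 0, 0, 0, 0, 0, 0]
  ]
}}

```text
time: 24.3
tcp_pos: [0.5349, 0.2971, 0.0755]
tool_rot: [2.413, 2.011, 0.003]
contact_force: [0.8, 0.8, 0.9]
gripper_width: 0.0321
finger_force: 29.8
```

```bash
python3 g.py 533 297.3 44 -10.3; python3 - <<'E'
from h import *
im=np.ascontiguousarray(arm.capture("side")[:,:,::-1]);p=proj("side",[.533,.297,.04])[0].astype(int)
cv2.imwrite("pics/c7.png",cv2.resize(im[p[1]-30:p[1]+20,p[0]-35:p[0]+35],(770,550),interpolation=cv2.INTER_CUBIC))
E
```

```text
t 24.30 tcp [534.9 297.1  75.5] theta -10.4 turn -0.001 rad shift [-0.2 -1.9 31.5] tilt z [ 0.002  0.001 -1.   ] q7 -0.74 w 32.1 F [0.8 0.8 0.9] ff 29.8
```

View pics/c7.png

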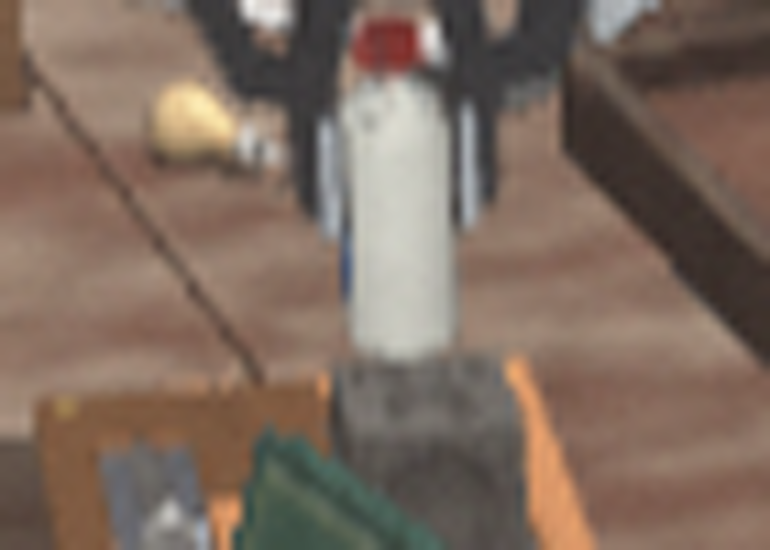

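Bottle upright in the grip (crop 400,200), above its pocket behind the seated block (430,440). Lower it.

{"fn": "carry_out", "kwargs": {
  "motion": [
    [0.02, 0, -0.002, 0.015, 0, 0, 0],
    [0.02, 0, 0, 0.008, 0, 0, 0],
    [0.02, 0, 0, 0.004, 0, 0, 0],
    [0.02, 0, 0, 0.003, 0, 0, 0],
    [0.02, 0, 0, 0, 0, 0, 0],
    [0.02, 0, 0, 0, 0, 0, 0]
  ]
}}

```text
time: 25.1
tcp_pos: [0.5324, 0.2972, 0.0447]
tool_rot: [2.413, 2.011, 0.001]
contact_force: [0.2, -0.2, -1.0]
gripper_width: 0.0322
finger_force: 29.8
```

```bash
python3 g.py 533 297.3 44 -10.3
```

```text
t 25.10 tcp [532.4 297.2  44.7] theta -10.4 turn -0.001 rad shift [0.3 0.6 0.7] tilt z [ 0.001  0.    -1.   ] q7 -0.75 w 32.2 F [ 0.2 -0.2 -1. ] ff 29.8
```

{"fn": "carry_out", "kwargs": {
  "motion": [
    [0.02, 0, 0, 0.001, 0, 0, 0],
    [0.02, 0, 0, 0, 0, 0, 0],
    [0.045, 0, 0, 0, 0, 0, 0],
    [0.055, 0, 0, 0, 0, 0, 0],
    [0.055, 0, 0, 0, 0, 0, 0],
    [0.055, 0, 0, -0.02, 0, 0, 0],
    [0.055, 0, 0, -0.05, 0, 0, 0],
    [0.055, 0, 0, -0.05, 0, 0, 0],
    [0.055, 0, 0, -0.05, 0, 0, 0],
    [0.055, 0, 0, 0, 0, 0, 0]
  ]
}}

```text
time: 26.35
tcp_pos: [0.5348, 0.2986, 0.2206]
tool_rot: [2.412, 2.01, 0.018]
contact_force: [-0.0, -0.1, -0.7]
gripper_width: 0.0549
finger_force: 0.0
```

```bash
python3 g.py 582.8 58 200 47
```

```text
t 26.35 tcp [534.8 298.6 220.6] theta -10.4 turn -1.001 rad shift [-199.4 -143.4   17.8] tilt z [ 0.01   0.006 -1.   ] q7 -0.74 w 54.9 F [-0.  -0.1 -0.7] ff 0.0
```

{"fn": "carry_out", "kwargs": {
  "motion": [
    [0.055, 0, 0, 0, 0, 0, -0.167],
    [0.055, 0, 0, 0, 0, 0, -0.167],
    [0.055, 0, 0, 0, 0, 0, -0.167],
    [0.055, 0, 0, 0, 0, 0, -0.167],
    [0.055, 0, 0, 0, 0, 0, -0.167],
    [0.055, 0, 0, 0, 0, 0, -0.167],
    [0.055, -0.05, -0.036, 0, 0, 0, 0],
    [0.055, -0.05, -0.036, 0, 0, 0, 0],
    [0.055, -0.05, -0.036, 0, 0, 0, 0],
    [0.055, -0.05, -0.036, 0, 0, 0, 0]
  ]
}}

```text
time: 27.6
tcp_pos: [0.5801, 0.0534, 0.2136]
tool_rot: [1.15, 2.923, 0.0]
contact_force: [0.1, 0.4, 0.1]
gripper_width: 0.0551
finger_force: 0.0
```

{"fn": "carry_out", "kwargs": {
  "motion": [
    [0.055, 0, 0, 0.04, 0, 0, 0],
    [0.055, 0, 0, 0.05, 0, 0, 0],
    [0.055, 0, 0, 0.05, 0, 0, 0],
    [0.055, 0, 0, 0.02, 0, 0, 0],
    [0.055, 0, 0, 0, 0, 0, 0],
    [0.055, 0, 0, 0, 0, 0, 0]
  ]
}}

```text
time: 28.35
tcp_pos: [0.5812, 0.0555, 0.0547]
tool_rot: [1.15, 2.922, 0.002]
contact_force: [0.0, -0.3, 1.1]
gripper_width: 0.055
finger_force: 0.0
```

```bash
python3 g.py 582.8 58 8 47; python3 - <<'E'
from h import *
im=np.ascontiguousarray(arm.capture("side")[:,:,::-1]);cv2.imwrite("pics/s8.png",im)
def cr(X,w,h,k):
    p=proj("side",X)[0].astype(int);return cv2.resize(im[p[1]-h:p[1]+h,p[0]-w:p[0]+w],None,fx=k,fy=k,interpolation=cv2.INTER_CUBIC)
cv2.imwrite("pics/c8.png",np.hstack([cr([.515,.26,.04],35,25,5.7),cr([.583,.058,.02],35,25,5.7)]))
E
```

```text
t 28.35 tcp [581.2  55.5  54.7] theta 47.0 turn 0.001 rad shift [ 0.6  2.8 46.7] tilt z [ 0.002  0.    -1.   ] q7 0.68 w 55.0 F [ 0.  -0.3  1.1] ff 0.0
```

View pics/c8.png

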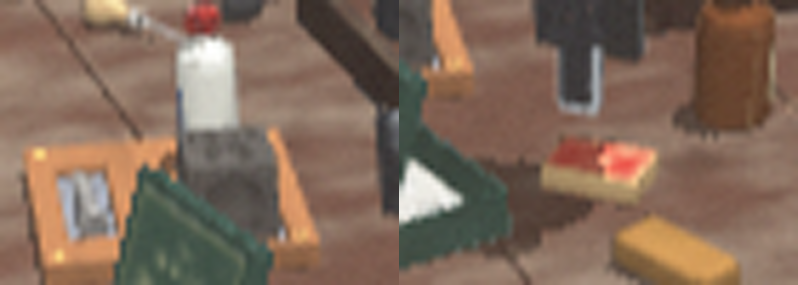

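Doming kit sits in its pockets; gripper is above the red matchbox (crop 600,165). Grasp it.

{"fn": "carry_out", "kwargs": {
  "motion": [
    [0.055, 0.001, 0.003, 0.03, 0, 0, 0],
    [0.055, 0, 0, 0.018, 0, 0, 0],
    [0.055, 0, 0, 0, 0, 0, 0],
    [0.055, 0, 0, 0, 0, 0, 0],
    [0.02, 0, 0, 0, 0, 0, 0],
    [0.02, 0, 0, 0, 0, 0, 0],
    [0.02, 0, 0, 0, 0, 0, 0],
    [0.02, 0, 0, 0, 0, 0, 0]
  ],
  "newtons": 25
}}

```text
time: 29.4
tcp_pos: [0.5827, 0.0583, 0.0067]
tool_rot: [1.15, 2.921, 0.002]
contact_force: [-0.8, -0.6, 5.4]
gripper_width: 0.0348
finger_force: 25.7
```

```bash
python3 g.py 582.8 58 8 47
```

```text
t 29.40 tcp [582.7  58.3   6.7] theta 47.0 turn 0.001 rad shift [-0.2 -0.1 -1.3] tilt z [ 0.002  0.    -1.   ] q7 0.68 w 34.8 F [-0.8 -0.6  5.4] ff 25.7
```

{"fn": "carry_out", "kwargs": {
  "motion": [
    [0.02, 0, 0, -0.02, 0, 0, 0],
    [0.02, 0, 0, -0.05, 0, 0, 0],
    [0.02, 0, 0, -0.05, 0, 0, 0],
    [0.02, 0, 0, -0.05, 0, 0, 0.136],
    [0.02, 0, 0, -0.02, 0, 0, 0.136],
    [0.02, 0, 0, 0, 0, 0, 0.137],
    [0.02, 0, 0, 0, 0, 0, 0],
    [0.02, 0, 0, 0, 0, 0, 0]
  ]
}}

```text
time: 30.4
tcp_pos: [0.5812, 0.0582, 0.1954]
tool_rot: [-1.717, -2.63, 0.0]
contact_force: [-0.2, 0.1, -0.3]
gripper_width: 0.0351
finger_force: 25.1
```

```bash
python3 g.py 518.7 -376.7 15 23.6
```

```text
t 30.40 tcp [581.2  58.2 195.4] theta 23.7 turn 0.002 rad shift [-373.6 -231.4  180.3] tilt z [-0.  0. -1.] q7 0.28 w 35.1 F [-0.2  0.1 -0.3] ff 25.1
```

{"fn": "carry_out", "kwargs": {
  "motion": [
    [0.02, -0.041, -0.025, 0, 0, 0, 0],
    [0.02, -0.041, -0.025, 0, 0, 0, 0],
    [0.02, -0.041, -0.026, 0, 0, 0, 0],
    [0.02, -0.041, -0.026, 0, 0, 0, 0],
    [0.02, -0.042, -0.026, 0, 0, 0, 0],
    [0.02, -0.042, -0.026, 0, 0, 0, 0],
    [0.02, -0.042, -0.026, 0, 0, 0, 0],
    [0.02, -0.042, -0.026, 0, 0, 0, 0],
    [0.02, -0.042, -0.026, 0, 0, 0, 0],
    [0.02, 0, 0, 0.04, 0, 0, 0]
  ]
}}

```text
time: 31.65
tcp_pos: [0.5177, -0.3849, 0.158]
tool_rot: [1.724, 2.617, -0.005]
contact_force: [-0.0, 1.1, -1.2]
gripper_width: 0.0352
finger_force: 25.1
```

{"fn": "carry_out", "kwargs": {
  "motion": [
    [0.02, 0, 0, 0.05, 0, 0, 0],
    [0.02, 0, 0, 0.04, 0, 0, 0],
    [0.02, 0, 0, 0.02, 0, 0, 0],
    [0.02, 0, 0, 0, 0, 0, 0],
    [0.02, 0, 0, 0, 0, 0, 0]
  ]
}}

```text
time: 32.28
tcp_pos: [0.52, -0.3783, 0.0473]
tool_rot: [1.718, 2.627, 0.0]
contact_force: [0.2, -0.4, -0.9]
gripper_width: 0.0352
finger_force: 25.1
```

```bash
python3 g.py 518.7 -376.7 16 23.6; python3 - <<'E'
from h import *
im=np.ascontiguousarray(arm.capture("side")[:,:,::-1])
p=proj("side",[.515,-.36,.03])[0].astype(int)
cv2.imwrite("pics/c9.png",cv2.resize(im[p[1]-45:p[1]+45,p[0]-60:p[0]+60],(720,540),interpolation=cv2.INTER_CUBIC))
E
```

```text
t 32.27 tcp [ 520.  -378.3   47.3] theta 23.6 turn 0.000 rad shift [ 2.  -0.6 31.3] tilt z [ 0.003 -0.002 -1.   ] q7 1.12 w 35.2 F [ 0.2 -0.4 -0.9] ff 25.1
```

View pics/c9.png

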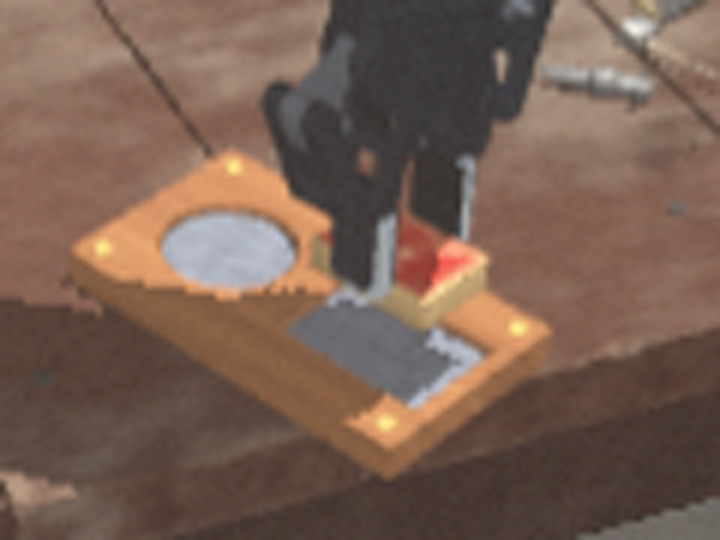

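Matchbox held level, aligned with its pocket (crop 410,280 above pocket 390,340). Lower.

{"fn": "carry_out", "kwargs": {
  "motion": [
    [0.02, 0.002, -0.001, 0.018, 0, 0, 0],
    [0.02, 0, 0, 0.008, 0, 0, 0],
    [0.02, 0, 0, 0.005, 0, 0, 0],
    [0.02, 0, 0, 0, 0, 0, 0],
    [0.02, 0, 0, 0, 0, 0, 0]
  ]
}}

```text
time: 32.95
tcp_pos: [0.5169, -0.3757, 0.0147]
tool_rot: [-1.72, -2.628, -0.001]
contact_force: [-3.0, 2.3, 4.5]
gripper_width: 0.0348
finger_force: 25.7
```

```bash
python3 g.py 518.7 -376.7 15 23.6
```

```text
t 32.95 tcp [ 516.9 -375.7   14.7] theta 23.6 turn 0.000 rad shift [-1.6  1.2 -0.3] tilt z [-0.     0.001 -1.   ] q7 1.13 w 34.8 F [-3.   2.3  4.5] ff 25.7
```

{"fn": "carry_out", "kwargs": {
  "motion": [
    [0.045, 0, 0, 0, 0, 0, 0],
    [0.05, 0, 0, 0, 0, 0, 0],
    [0.05, 0, 0, 0, 0, 0, 0],
    [0.06, 0, 0, -0.03, 0, 0, 0],
    [0.07, 0, 0, -0.05, 0, 0, 0],
    [0.07, 0, 0, -0.05, 0, 0, 0],
    [0.07, 0, 0, -0.05, 0, 0, 0],
    [0.07, 0, 0, 0, 0, 0, 0],
    [0.07, 0, 0, 0, 0, 0, 0]
  ]
}}

```text
time: 34.08
tcp_pos: [0.5168, -0.3757, 0.1937]
tool_rot: [-1.72, -2.628, -0.001]
contact_force: [-0.3, 0.2, -1.1]
gripper_width: 0.0703
finger_force: 0.0
```

```bash
python3 g.py 676 99.3 195 23.6
```

```text
t 34.08 tcp [ 516.8 -375.7  193.7] theta 23.6 turn 0.000 rad shift [371.5 336.   -1. ] tilt z [-0.     0.001 -1.   ] q7 1.08 w 70.3 F [-0.3  0.2 -1.1] ff 0.0
```

{"fn": "carry_out", "kwargs": {
  "motion": [
    [0.07, 0.037, 0.0335, 0, 0, 0, 0],
    [0.07, 0.037, 0.0335, 0, 0, 0, 0],
    [0.07, 0.037, 0.0335, 0, 0, 0, 0],
    [0.07, 0.037, 0.0335, 0, 0, 0, 0],
    [0.07, 0.037, 0.0335, 0, 0, 0, 0],
    [0.07, 0.037, 0.0335, 0, 0, 0, 0],
    [0.07, 0.037, 0.0335, 0, 0, 0, 0],
    [0.07, 0.037, 0.0335, 0, 0, 0, 0],
    [0.07, 0.037, 0.0335, 0, 0, 0, 0],
    [0.07, 0.038, 0.034, 0, 0, 0, 0]
  ]
}}

```text
time: 35.33
tcp_pos: [0.6752, 0.0996, 0.1918]
tool_rot: [-1.719, -2.626, 0.004]
contact_force: [-0.0, -0.1, 0.1]
gripper_width: 0.07
finger_force: 0.0
```

{"fn": "carry_out", "kwargs": {
  "motion": [
    [0.07, 0, 0, 0.04, 0, 0, 0],
    [0.07, 0, 0, 0.02, 0, 0, 0],
    [0.07, 0, 0, 0, 0, 0, 0],
    [0.07, 0, 0, 0, 0, 0, 0]
  ]
}}

```text
time: 35.83
tcp_pos: [0.6766, 0.0972, 0.1354]
tool_rot: [1.722, 2.626, 0.001]
contact_force: [1.2, 0.2, 1.0]
gripper_width: 0.0702
finger_force: 0.0
```

```bash
python3 g.py 676 99.3 24 23.6
```

```text
t 35.83 tcp [676.6  97.2 135.4] theta 23.5 turn -0.002 rad shift [  2.2   0.2 111.4] tilt z [ 0.001 -0.    -1.   ] q7 0.26 w 70.2 F [1.2 0.2 1. ] ff 0.0
```

{"fn": "carry_out", "kwargs": {
  "motion": [
    [0.07, 0.002, 0, 0.03, 0, 0, 0],
    [0.07, 0, 0, 0.05, 0, 0, 0],
    [0.07, 0, 0, 0.03, 0, 0, 0],
    [0.07, 0, 0, 0, 0, 0, 0],
    [0.07, 0, 0, 0, 0, 0, 0],
    [0.03, 0, 0, 0, 0, 0, 0],
    [0.03, 0, 0, 0, 0, 0, 0],
    [0.03, 0, 0, 0, 0, 0, 0],
    [0.03, 0, 0, 0, 0, 0, 0],
    [0.03, 0, 0, 0, 0, 0, 0]
  ],
  "newtons": 35
}}

```text
time: 37.08
tcp_pos: [0.6766, 0.1004, 0.0268]
tool_rot: [1.719, 2.627, 0.004]
contact_force: [-0.5, 0.6, 6.9]
gripper_width: 0.0406
finger_force: 35.6
```

```bash
python3 g.py 676 99.3 24 23.6
```

```text
t 37.08 tcp [676.6 100.4  26.8] theta 23.6 turn 0.000 rad shift [-0.7 -1.   2.8] tilt z [ 0.003  0.001 -1.   ] q7 0.26 w 40.6 F [-0.5  0.6  6.9] ff 35.6
```

Held. Place TCP z ≈ 34.8.

{"fn": "carry_out", "kwargs": {
  "motion": [
    [0.03, 0, 0, -0.02, 0, 0, 0],
    [0.03, 0, 0, -0.04, 0, 0, 0],
    [0.03, 0, 0, -0.05, 0, 0, 0],
    [0.03, 0, 0, -0.05, 0, 0, 0],
    [0.03, 0, 0, -0.01, 0, 0, 0],
    [0.03, 0, 0, 0, 0, 0, 0],
    [0.03, 0, 0, 0, 0, 0, 0]
  ]
}}

```text
time: 37.95
tcp_pos: [0.6739, 0.1, 0.1921]
tool_rot: [-1.719, -2.627, 0.004]
contact_force: [-0.6, 0.1, -2.0]
gripper_width: 0.0406
finger_force: 35.9
```

```bash
python3 g.py 488.3 -307 35 23.6
```

```text
t 37.95 tcp [673.9 100.  192.1] theta 23.6 turn 0.000 rad shift [-298.8 -332.4  158. ] tilt z [-0.004 -0.001 -1.   ] q7 0.25 w 40.6 F [-0.6  0.1 -2. ] ff 35.9
```

{"fn": "carry_out", "kwargs": {
  "motion": [
    [0.03, -0.024, -0.026, 0, 0, 0, 0],
    [0.03, -0.03, -0.034, 0, 0, 0, 0],
    [0.03, -0.03, -0.034, 0, 0, 0, 0],
    [0.03, -0.03, -0.034, 0, 0, 0, 0],
    [0.03, -0.031, -0.034, 0, 0, 0, 0],
    [0.03, -0.031, -0.034, 0, 0, 0, 0],
    [0.03, -0.031, -0.034, 0, 0, 0, 0],
    [0.03, -0.031, -0.034, 0, 0, 0, 0],
    [0.03, -0.031, -0.034, 0, 0, 0, 0],
    [0.03, -0.03, -0.034, 0, 0, 0, 0]
  ]
}}

```text
time: 39.2
tcp_pos: [0.4889, -0.3075, 0.1924]
tool_rot: [-1.718, -2.626, 0.001]
contact_force: [0.4, 0.0, -0.3]
gripper_width: 0.0409
finger_force: 35.9
```

{"fn": "carry_out", "kwargs": {
  "motion": [
    [0.03, 0, 0, 0.04, 0, 0, 0],
    [0.03, 0, 0, 0.05, 0, 0, 0],
    [0.03, 0, 0, 0.03, 0, 0, 0],
    [0.03, 0, 0, 0, 0, 0, 0],
    [0.03, 0, 0, 0, 0, 0, 0]
  ]
}}

```text
time: 39.83
tcp_pos: [0.491, -0.307, 0.0748]
tool_rot: [1.72, 2.628, -0.0]
contact_force: [-0.7, -0.4, -1.0]
gripper_width: 0.0408
finger_force: 35.9
```

```bash
python3 g.py 488.3 -307 35 23.6
```

```text
t 39.83 tcp [ 491.  -307.    74.8] theta 23.6 turn 0.000 rad shift [ 1.1 -2.4 39.8] tilt z [ 0. -0. -1.] q7 1.01 w 40.8 F [-0.7 -0.4 -1. ] ff 35.9
```

{"fn": "carry_out", "kwargs": {
  "motion": [
    [0.03, 0.001, -0.002, 0.02, 0, 0, 0],
    [0.03, 0, 0, 0.01, 0, 0, 0],
    [0.03, 0, 0, 0.005, 0, 0, 0],
    [0.03, 0, 0, 0.004, 0, 0, 0],
    [0.03, 0, 0, 0, 0, 0, 0],
    [0.03, 0, 0, 0, 0, 0, 0]
  ]
}}

```text
time: 40.58
tcp_pos: [0.4887, -0.3068, 0.0358]
tool_rot: [1.72, 2.628, 0.0]
contact_force: [-0.6, -0.0, -1.1]
gripper_width: 0.0407
finger_force: 35.9
```

```bash
python3 g.py 488.3 -307 35 23.6
```

```text
t 40.58 tcp [ 488.7 -306.8   35.8] theta 23.6 turn 0.000 rad shift [-0.  -0.5  0.8] tilt z [ 0.001 -0.    -1.   ] q7 1.03 w 40.7 F [-0.6 -0.  -1.1] ff 35.9
```

{"fn": "carry_out", "kwargs": {
  "motion": [
    [0.03, 0, 0, 0.001, 0, 0, 0],
    [0.03, 0, 0, 0, 0, 0, 0],
    [0.05, 0, 0, 0, 0, 0, 0],
    [0.062, 0, 0, 0, 0, 0, 0],
    [0.062, 0, 0, 0, 0, 0, 0],
    [0.062, 0, 0, -0.02, 0, 0, 0],
    [0.062, 0, 0, -0.05, 0, 0, 0],
    [0.062, 0, 0, -0.05, 0, 0, 0],
    [0.062, 0, 0, -0.05, 0, 0, 0],
    [0.062, 0, 0, -0.04, 0, 0, 0]
  ]
}}

```text
time: 41.82
tcp_pos: [0.4886, -0.3069, 0.2468]
tool_rot: [1.719, 2.627, 0.001]
contact_force: [1.0, 0.3, -0.6]
gripper_width: 0.0621
finger_force: 0.0
```

{"fn": "carry_out", "kwargs": {
  "motion": [
    [0.062, -0.02, 0.05, 0, 0, 0, 0],
    [0.062, -0.02, 0.05, 0, 0, 0, 0],
    [0.062, -0.02, 0.05, 0, 0, 0, 0],
    [0.062, 0, 0, 0, 0, 0, 0],
    [0.062, 0, 0, 0, 0, 0, 0],
    [0.062, 0, 0, 0, 0, 0, 0],
    [0.062, 0, 0, 0, 0, 0, 0]
  ]
}}

```text
time: 42.7
tcp_pos: [0.649, -0.3023, 0.2457]
tool_rot: [1.721, 2.626, 0.001]
contact_force: [0.5, 0.7, -0.2]
gripper_width: 0.0619
finger_force: 0.0
```

```bash
python3 - <<'E'
from h import *
s=np.ascontiguousarray(arm.capture("side")[:,:,::-1]);t=np.ascontiguousarray(arm.capture("top")[:,:,::-1])
f=lambda i,x,y,w,h,W,H:cv2.resize(i[y:y+h,x:x+w],(W,H),interpolation=cv2.INTER_CUBIC)
a=np.hstack([f(s,180,120,160,120,400,300),f(s,250,210,100,75,400,300)])
b=np.hstack([f(t,95,145,80,60,400,300),f(t,325,155,80,60,400,300)])
cv2.imwrite("pics/c10.png",np.vstack([a,b]))
E
```

```text
(no output)
```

View pics/c10.png

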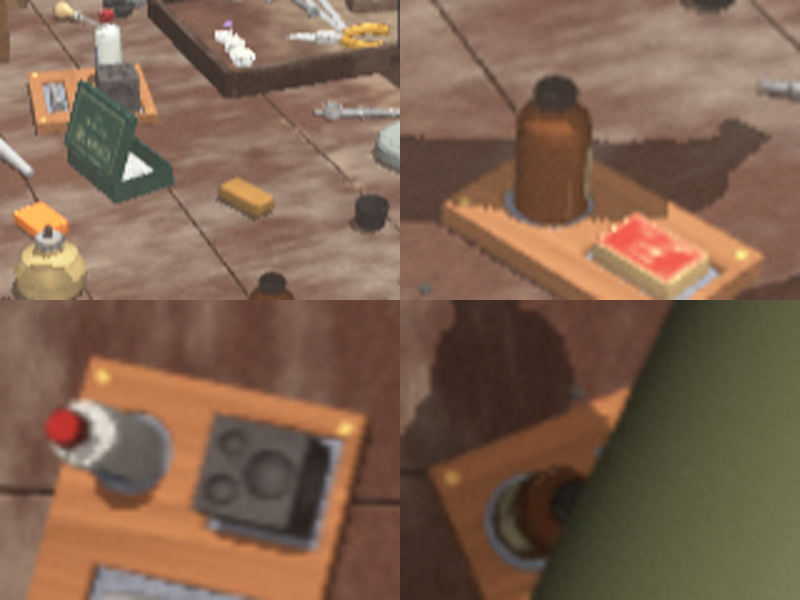

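All five sit in their pockets: flux bottle (crop 555,190), matchbox (650,250), oil bottle (100,445), block (265,480), and the punch at (55,95). Wax and loupe are unmoved. Handing in.

```bash
python3 -c "
from bench import arm
print(arm.finish_job())"
```

```text
the job is handed in; nothing more can be done
None
```

Both kits are made up and handed in at about 43 s. The last pictures show all five things in their pockets and upright, with the wax block and loupe where they were; no verdict came back.

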